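Cure two glued miniatures under the UV spot lamp

ROBOT

A 6-joint arm with a two-finger parallel gripper is mounted at the origin on the work surface. World frame = base frame: x ahead of the robot, y to its left, z up, the work surface at z = 0. Lengths are in m, angles in degrees, forces in N, time in s.
With the tool pointing down it reaches from about 0.35 to 0.725 m from the base axis. Payload 4.3 kg.
Tool frame: the origin (TCP) lies where the fingers leave the gripper's body, on its centre line; the fingertips stand 73 mm ahead of it and the grasp point (between the pads) lies 54 mm ahead of it; z points along the fingers, y is the line along which they close (so a half turn about z gives the same grasp; the last joint's range is limited). The gripper opens to 85 mm and grips with 20 to 120 N. Pads are 22 mm wide; open, the fingers measure 114 mm over their backs; the gripper's body (76 mm by 85 mm) begins 54 mm behind the grasp point. The pads swing forward as they close: fully open they stand 13 mm farther back than shut.
Start: joints at [-73.47, 21.618, 4.641, 73.018, 0, 83.68], TCP at [0.223, -0.53, 0.304] pointing down, gripper open.
Joint ranges: [-156.06, 156.06], [-48.1, 94.91], [-58.44, 69.94], [-101.28, 121.22], [-78.64, 73.56], [-180, 180]. Speed limits (degrees/s): [147.25, 147.25, 180, 180, 180, 180].

INTERFACE

Orientations are given as a 3x3 rotation matrix whose columns are the frame's x, y, z axes.
In Python, from workcell import get_state, snapshot, camera_info, finish_job, search_frame, spot_point gives the robot as it stands. The module is installed in compiled form; this text tells all that it offers.
- The arm moves only by the tool drive_tool, never from a script. Its arguments are lists of equal length, an entry for each row: "jaw": the opening, from -1 (shut) to 1 (fully open); "slide": the shift along the world's x, y, z in cm, a list of three; "rot": the turn, a rotation vector about the world's x, y, z in degrees, a list of three. In form: {"jaw": [jaw, ...], "slide": [[x, y, z], ...], "rot": [[wx, wy, wz], ...]}. A call has 1 to 8 rows; each row shifts and turns the commanded pose from where the row before left it; what a row does not reach is not made up. A row lasts 1/8 s, in which the tool goes at most 62.5 mm and 10.7 degrees, less where a joint would pass 70% of its speed; a pose out of reach is approached as far as the arm can. A call is refused whole if a number of a shift passes 6.25 or a number of a turn 10.7, either way. A call with a gripper value outside its range is refused whole. The fingers move at their own pace and stop on an object; the grip force is fixed at half the most. Time passes only in rows, so rows that do not move let the fingers close. It gives the time, the measured TCP pose, the force, the opening and the grip force at its end, in the units of the state.
- get_state(): the state, without advancing time (a new reading comes with each control period).
- snapshot(name): name is "scene" or "top" or "wrist"; returns (picture, depth): 384x512x3 uint8, red, green, blue; 384x512 float32, m along the optical axis (not along the pixel's ray), 0 where there is no reading.
- camera_info(name): a dict with "camera_matrix" (3x3 intrinsics, pixels), "k1" (the pictures are not rectified: a ray, as slopes to the right and down, at radius r is drawn at 1 + k1 r^2 times it, then the intrinsics apply), "R" (3x3) and "t" (3): a world point X has camera coordinates R X + t. Camera axes: x right, y down, z forward; pixel columns grow to the right and rows downward; lengths in m; the calibration is good to about 2 mm. A picture is of the moment at which its call begins: read the wrist's pose just before it. camera_info takes no time and is no camera call; for the wrist camera it gives the pose at the moment of the call.
- finish_job(): hands the job in; it is judged then, once.
Trained networks look in the newest picture that a camera, given by its name, has taken for a name from the list of things; names that differ only in an ending like _2 or _b are one class to them, and where a whole thing is asked for, a point or a joint stands for the part that bears it (a point fixed in the world has none). Each returns a list of dicts, best first, with "confidence" (0 to 1); they miss things now and then, are a little off and sometimes report something else, mostly with a low value. They report only what shows in the picture. A call takes as long as a camera call.
- search_frame(camera, query): "uv" ([column, row] in pixels, amid what is visible of it).
- spot_point(camera, query): "uv" ([column, row] in pixels: a listed point, or the origin of a listed thing).
The state is a dict: "time_s": time; "q": joint angles; "joint_velocities": joint speeds; "tau": joint torques, N m; "eef_pos": TCP position; "ee_rot": TCP orientation; "contact_force": force on the tool from outside, world axes, zero at the start; "torque": the same for the moment, N m; "opening": finger opening in m; "gripper_force": force on a finger pad.
Only numpy, scipy, OpenCV 4.12 (cv2) and the standard library are available. Lean on these libraries where they do the work, as an engineer would, in place of code of your own. Each camera call takes 0.05 s, during which the arm holds its last target. There are 200 camera calls.

TASK

Cure the fresh glue on the two figures on the sliding tray, the painted spearman first because his glue went on first. Slide the tray by its black knob until the spearman stands centred under the lamp's nozzle, turn the spring-return dial past its first two clicks to the third and hold it there for about two seconds, then let it spring back to off before moving the tray; bring the grey swordsman centred under the nozzle in the same way, turn the dial to the third click again, and finish while still holding it there. Do not touch the figures or the lamp, and leave the palette, bottle, water pot and loose soldier undisturbed.

Things in the scene. Friction and masses are not known exactly. Their poses are not given: they have to be found in the camera images.
- stage: Dark steel base of a manual x-y stage, 220 x 200 x 12 mm, fixed to the desk. Origin: centre of its underside. x and y are the two slide directions. On it an aluminium saddle slides along x, and on the saddle the tray slides along y.
- saddle (a joint): Slide of the saddle (with the tray on it) along the stage's x, m; range -0.05 to 0.05. Stays where it is left; about 1.6 N of friction, no spring.
- tray (a joint): Slide of the tray along the stage's y, m; range -0.07 to 0.07. Stays where it is left; about 1.6 N of friction, no spring. The tray is a 230 (x) x 170 (y) x 8 mm aluminium plate with a white gridded mat on it, its top 39 mm above the desk; it always keeps the stage's orientation.
- tray_knob (a point): Centre of the top face of the tray's knob: an upright black cylinder 20 mm in diameter, 42 mm tall, standing on the tray's aluminium margin nearest the robot, its top 80 mm above the desk. Pinch it from above (tray surface 42 mm below this point) and move it sideways in x and y to slide the tray. Turns with the stage.
- spearman: Painted blue-and-yellow foot soldier with a spear, 46 mm tall over the spear, on a round 25 mm base, fixed on the tray on the printed red target (right-hand, -y side), 130 mm in stage x and -42 mm in stage y from the knob. Origin: centre of the base's underside. Wet glue: not to be touched.
- swordsman: Plain grey primed foot soldier with a steel sword and brown round shield, 41 mm tall, on a round 25 mm base, fixed on the tray on the printed blue target (left-hand, +y side), 162 mm in stage x and +34 mm in stage y from the knob. Origin: centre of the base's underside. Wet glue: not to be touched.
- lamp: UV spot lamp on a fixed stand behind the stage: grey weighted foot 110 x 170 x 22 mm, steel column 20 mm in diameter, 322 mm tall, a horizontal bar at 250 mm towards the robot and, hanging from its end, a finned aluminium lamp head 48 mm across its black cap with an orange cone below. Origin: at desk height under the nozzle. Not to be touched.
- nozzle_tip (a point): Tip of the lamp's orange cone, 100 mm above the desk, 170 mm from the column towards the robot. A figure is centred when its base centre is straight below this point; the lit spot is 12 mm across. The tip clears the figures' tops by 15 mm or more; the lamp head reaches 261 mm above the desk.
- unit: Grey power unit of the lamp, a fixed box 140 (x) x 120 (y) mm, black top panel 69 mm above the desk, left or right of the stage, with the dial in the middle of its top. Origin: centre of its underside.
- dial (a joint): Dial angle, rad: 0 = off, clicks at 0.4, 0.8 and 1.2 (the third, just short of the end stop at 1.26). Grows clockwise seen from above. A spring returns it to off from anywhere when released (0.06 N m at off, 0.17 N m at the third click, varying by 0.05 N m at each click). On the panel a white mark shows off; violet marks with one, two and three yellow dots show clicks 1, 2, 3.
- wing: White grip bar of the dial, standing on its 52 mm black hub: 46 mm long (x), 10 mm thick (y), 30 mm tall (z). Origin: on the dial's axis at the bar's foot, 77 mm above the desk; the top of the bar is at 107 mm. x runs along the bar to its pointer end (red line on top), and turns with the dial: at off it points 0.6 rad to the left (anticlockwise) of the unit's x. Pinch it across y from above.
- palette: Open wet palette, grey, 200 x 130 x 22 mm, loose, on the other side of the stage from the unit. Origin: centre of its underside. Bystander.
- bottle: White dropper paint bottle, 25 mm in diameter, 84 mm tall, loose. Origin: centre of its underside. Bystander.
- water_pot: White ceramic water cup, 72 mm across, 75 mm tall, loose. Origin: centre of its underside. Bystander.
- soldier: Finished blue-and-yellow swordsman, 41 mm tall on a 25 mm base, standing loose on the desk. Origin: centre of the base's underside. Bystander.

How it is judged:
By the outcome, as a careful person would: the job done as asked, in the order asked, and still so for the second after the job is handed in, while the arm keeps its last pose, push and grip.
It also fails if it takes over 72 s, if anything falls off the work surface, if the arm or the gripper's body presses on something with over 40 N, if the wrist force passes 120 N, or if a joint passes its speed limit or range.

## Working session

There is one attempt and no reset: what is moved stays moved. The work goes in short steps, Python scripts to look and compute and a tool call to move; the robot and the scene stay as the last step left them, time stands still between calls to the robot, and variables do not carry over. Pictures are saved under pics/ and viewed, at most 10 in all, crops included, and the job is handed in when it is done.

Besides the shell and the picture viewer there is one more tool, called after ">>>" as a command line: name --argument value ..., lists and objects as JSON in quotes. drive_tool: Moves the arm, as the interface text tells. Its arguments: {"type":"object","properties":{"jaw":{"type":"array"},"slide":{"type":"array"},"rot":{"type":"array"}},"required":["jaw","slide","rot"]}

```bash
mkdir -p pics
cat > h.py <<'E'
import numpy as np, cv2
from workcell import *
def ray(cam,uv):
    c=camera_info(cam);K=np.array(c["camera_matrix"]);k=c["k1"];R=np.array(c["R"]);t=np.array(c["t"])
    d=np.array([(uv[0]-K[0,2])/K[0,0],(uv[1]-K[1,2])/K[1,1]]);s=d.copy()
    for _ in range(30): s=d/(1+k*(s@s))
    return -R.T@t, R.T@np.array([s[0],s[1],1])
def at_z(cam,uv,z):
    o,d=ray(cam,uv); return o+d*(z-o[2])/d[2]
def proj(cam,X):
    c=camera_info(cam);K=np.array(c["camera_matrix"]);p=np.array(c["R"])@X+c["t"];s=p[:2]/p[2];s=s*(1+c["k1"]*(s@s))
    return K[:2,:2]@s+K[:2,2]
def save(n,p): cv2.imwrite("pics/"+n+".png",cv2.cvtColor(p,cv2.COLOR_RGB2BGR))
E
python3 - <<'E'
from h import *
Z=dict(stage=0,tray_knob=.08,spearman=.039,swordsman=.039,lamp=0,nozzle_tip=.1,unit=0,wing=.077,palette=0,bottle=0,water_pot=0,soldier=0)
for cam in("top","scene"):
    p,d=snapshot(cam); save(cam,p); print(cam, (-np.array(camera_info(cam)["R"]).T@camera_info(cam)["t"]).round(3))
    for n,z in Z.items():
        for r in spot_point(cam,n)[:2]: print(n,round(r["confidence"],2),np.round(r["uv"],1),at_z(cam,r["uv"],z).round(4))
s=get_state(); print(s["time_s"],s["opening"],s["ee_rot"],s["q"])
E
```

```text
top [ 0.361 -0.02   1.536]
stage 0.74 [246.5 181.2] [0.5945 0.0362 0.    ]
tray_knob 0.77 [271. 197.] [ 0.5282 -0.0503  0.08  ]
spearman 0.53 [274.7 159.3] [ 0.6669 -0.0645  0.039 ]
lamp 0.32 [173.8 199.7] [0.5272 0.2968 0.    ]
unit 0.7 [176.9 198.5] [0.5316 0.2857 0.    ]
wing 0.59 [169.5 203.2] [0.5069 0.2952 0.077 ]
palette 0.96 [335.6 221.9] [ 0.4487 -0.2808  0.    ]
bottle 0.45 [378.6 188.1] [ 0.5698 -0.4368  0.    ]
water_pot 0.55 [134.8 209.1] [0.4933 0.4357 0.    ]
soldier 0.45 [138.5 181.9] [0.5918 0.4263 0.    ]
scene [1.186 0.022 0.973]
stage 0.62 [269.4 223.5] [0.5885 0.0187 0.    ]
tray_knob 0.72 [250.9 191.2] [ 0.5251 -0.0437  0.08  ]
spearman 0.63 [239.2 236. ] [ 0.6616 -0.0681  0.039 ]
swordsman 0.57 [265.8 246.1] [0.6897 0.0121 0.039 ]
nozzle_tip 0.59 [269.  225.4] [0.6563 0.0182 0.1   ]
unit 0.87 [354.6 209.3] [0.516  0.2918 0.    ]
wing 0.43 [361.2 194.5] [0.5125 0.2957 0.077 ]
palette 0.89 [184.  183.7] [ 0.4497 -0.2794  0.    ]
bottle 0.48 [124.  212.4] [ 0.5779 -0.4484  0.    ]
water_pot 0.7 [398. 203.] [0.4812 0.4358 0.    ]
soldier 0.51 [400.  236.2] [0.6067 0.4216 0.    ]
soldier 0.23 [399.6 205.4] [0.4905 0.4395 0.    ]
1.3 0.08540482232088542 [[ 9.21521712e-01  3.88326840e-01 -1.52466605e-05]
 [ 3.88326837e-01 -9.21521708e-01 -9.88913488e-05]
 [-5.24522936e-05  8.52098375e-05 -9.99999995e-01]] [-7.34703199e+01  2.16164838e+01  4.63985697e+00  7.30181899e+01
 -2.44952797e-03  8.36792495e+01]
```

Run:
```python
import cv2
a=cv2.imread("pics/top.png")[110:270,120:320]; b=cv2.imread("pics/scene.png")[150:310,200:400]
cv2.imwrite("pics/topc.png",cv2.resize(a,None,fx=3.7,fy=3.7,interpolation=cv2.INTER_CUBIC)); cv2.imwrite("pics/scenec.png",cv2.resize(b,None,fx=3.7,fy=3.7,interpolation=cv2.INTER_CUBIC))
```

```text
(no output)
```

View pics/topc.png

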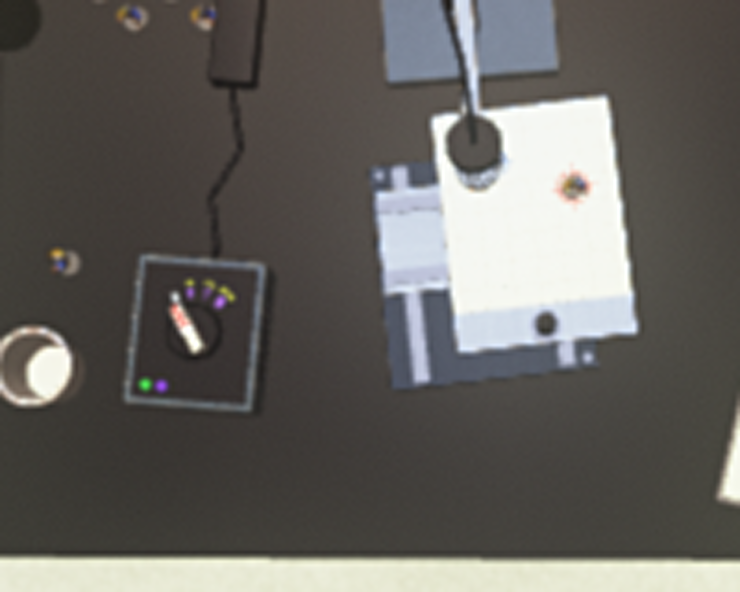

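View pics/scenec.png

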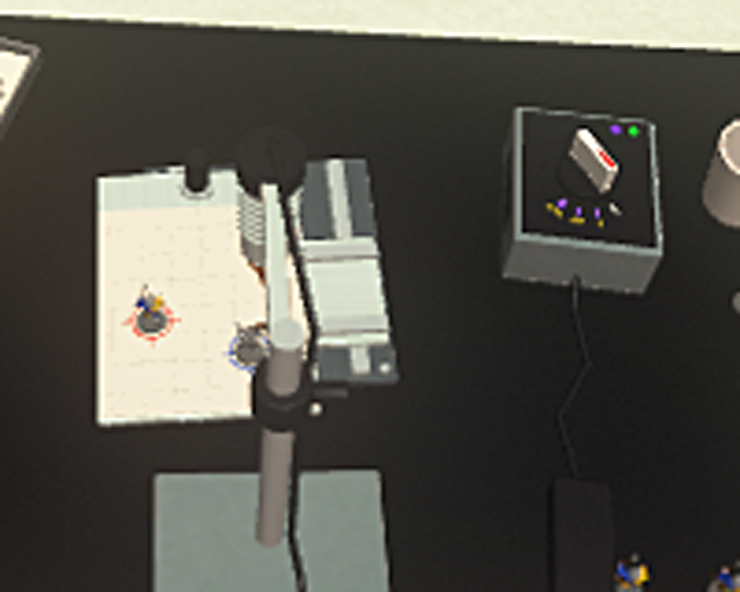

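The top view is +x up, +y left. It shows the tray yawed several degrees, the spearman on red at crop (573,186), the knob at (545,323), and the lamp cap at (474,145) hiding the swordsman. The dial is at (190,325), with the unit on the left. The scene view shows the swordsman at (248,350) and the orange tip at about (260,270). Next I'll use depth for better numbers.

```bash
cat >> h.py <<'E'
def cloud(cam,d):
    c=camera_info(cam);K=np.array(c["camera_matrix"]);h,w=d.shape
    vv,uu=np.mgrid[:h,:w]
    pts=np.stack([uu.ravel(),vv.ravel()],-1).astype(np.float32)[:,None]
    n=cv2.undistortPoints(pts,K,np.array([c["k1"],0,0,0,0]))[:,0]
    P=np.c_[n,np.ones(len(n))]*d.ravel()[:,None]
    return ((P-c["t"])@np.array(c["R"])).reshape(h,w,3)
E
python3 - <<'E'
from h import *
s=get_state(); c=camera_info("wrist"); R=np.array(c["R"]);cp=-R.T@c["t"]; T=np.array(s["ee_rot"])
print("cam in tool",T.T@(cp-s["eef_pos"]),"axes",(T.T@R.T).round(3),c["camera_matrix"])
def rect(m,P,nm):
    xy=(P[m][:,:2]*1000).astype(np.float32); r=cv2.minAreaRect(xy); print(nm,m.sum(),r,"meanz",P[m][:,2].mean(), cv2.boxPoints(r).round(1).tolist())
for cam in("top","scene"):
    p,d=snapshot(cam);P=cloud(cam,d);x,y,z=P[...,0],P[...,1],P[...,2]
    box=(x>.4)&(x<.8)&(y>-.2)&(y<.2)&(d>0)
    m=box&(z>.03)&(z<.047)&(p.min(-1)>110)
    m=cv2.morphologyEx(m.astype(np.uint8),cv2.MORPH_OPEN,np.ones((5,5)))>0
    rect(m,P,cam+" tray")
    m=(x>.4)&(x<.65)&(y>.2)&(y<.4)&(z>.06)&(z<.076); m=cv2.morphologyEx(m.astype(np.uint8),cv2.MORPH_OPEN,np.ones((3,3)))>0;rect(m,P,cam+" unit")
    m=(x>.4)&(x<.65)&(y>.2)&(y<.4)&(z>.098)&(z<.115); rect(m,P,cam+" wing")
    m=(x>.45)&(x<.6)&(y>-.15)&(y<.05)&(z>.07)&(z<.09);rect(m,P,cam+" knob")
    m=(x>.55)&(x<.75)&(y>-.1)&(y<.15)&(z>.23)&(z<.275)&(p.max(-1)<90); rect(m,P,cam+" cap")
    m=box&(p[...,0]>p[...,2]*1.7)&(p[...,0]>110)&(z>.09); print("orange",[(u,v,P[v,u].round(3).tolist()) for v,u in np.argwhere(m)][:12])
E
```

```text
cam in tool [ 0.07706951  0.00025892 -0.07085805] axes [[-0.001 -0.952 -0.306]
 [ 1.    -0.001 -0.   ]
 [ 0.    -0.306  0.952]] [[289.18062755   0.         253.95150488]
 [  0.         289.18062755 192.507847  ]
 [  0.           0.           1.        ]]
top tray 2460 ((629.5010375976562, -25.84882354736328), (231.28318786621094, 170.1124267578125), 6.756098747253418) meanz 0.038421543633881776 [[504.70001220703125, 45.0], [524.7000122070312, -123.9000015258789], [754.2999877929688, -96.69999694824219], [734.2999877929688, 72.19999694824219]]
top unit 1165 ((521.074951171875, 287.96844482421875), (120.86154174804688, 138.8677520751953), 85.91558837890625) meanz 0.06856493355105639 [[447.5, 232.60000610351562], [586.0, 222.6999969482422], [594.5999755859375, 343.29998779296875], [456.1000061035156, 353.20001220703125]]
top wing 45 ((520.8452758789062, 287.54986572265625), (44.976600646972656, 10.087324142456055), 31.17339324951172) meanz 0.10599794166456641 [[499.0, 280.20001220703125], [504.20001220703125, 271.6000061035156], [542.7000122070312, 294.8999938964844], [537.5, 303.5]]
to
[... 1543 characters left out ...]
90678278 [[517.5, -37.900001525878906], [531.9000244140625, -49.79999923706055], [542.5, -36.900001525878906], [528.0999755859375, -25.0]]
scene cap 254 ((656.3003540039062, 24.205623626708984), (47.51051330566406, 44.808807373046875), 3.5481154918670654) meanz 0.25967475536036655 [[631.2000122070312, 45.099998474121094], [634.0, 0.4000000059604645], [681.4000244140625, 3.299999952316284], [678.5999755859375, 48.0]]
orange [(np.int64(268), np.int64(221), [0.67, 0.015, 0.145]), (np.int64(268), np.int64(222), [0.666, 0.015, 0.133]), (np.int64(269), np.int64(222), [0.67, 0.018, 0.141]), (np.int64(269), np.int64(223), [0.663, 0.018, 0.124]), (np.int64(270), np.int64(225), [0.659, 0.021, 0.107])]
```

>>> drive_tool --jaw '[1,1,1,1,1,1,1,1]' --slide '[[1.25,3.1,0],[1.25,3.1,0],[1.25,3.1,0],[1.25,3.1,0],[1.25,3.1,0],[1.25,3.1,0],[1.25,3.1,0],[1.25,3.1,0]]' --rot '[[0,0,10.4],[0,0,10.4],[0,0,10.4],[0,0,10.4],[0,0,10.4],[0,0,10.4],[0,0,10.4],[0,0,10.4]]'

```text
time_s: 2.4
eef_pos: [0.3236, -0.2809, 0.3041]
ee_rot: [[-0.282, 0.959, 0.001], [0.959, 0.282, -0.0], [-0.0, 0.0, -1.0]]
contact_force: [0.7, -0.1, 0.6]
opening: 0.0852
gripper_force: 0.0
```

>>> drive_tool --jaw '[1,1,1,1,1,1,1,1]' --slide '[[1.25,3.1,0],[1.25,3.1,0],[1.25,3.1,0],[1.25,3.1,0],[1.25,3.1,0],[1.25,3.1,0],[1.25,3.1,0],[1.25,3.1,0]]' --rot '[[0,0,10.4],[0,0,10.4],[0,0,10.4],[0,0,10.4],[0,0,10.4],[0,0,10.4],[0,0,10.4],[0,0,10.4]]'

```text
time_s: 3.4
eef_pos: [0.4237, -0.0328, 0.3041]
ee_rot: [[-0.986, -0.167, 0.001], [-0.167, 0.986, -0.0], [-0.001, -0.0, -1.0]]
contact_force: [0.6, 0.0, 0.9]
opening: 0.0852
gripper_force: 0.0
```

Run:
```python
from h import *
p,d=snapshot("wrist"); save("w1",p)
Z=dict(tray_knob=.08,spearman=.039,swordsman=.039,nozzle_tip=.1)
for n,z in Z.items():
    for r in spot_point("wrist",n)[:2]: print(n,round(r["confidence"],2),np.round(r["uv"],1),at_z("wrist",r["uv"],z).round(4))
P=cloud("wrist",d)
hsv=cv2.cvtColor(p,cv2.COLOR_RGB2HSV); x,y,z=P[...,0],P[...,1],P[...,2]
m=(hsv[...,0]<22)&(hsv[...,1]>120)&(hsv[...,2]>80)&(x>.58)&(x<.72)&(z>.095)&(z<.16)&(d>0)
Q=P[m]; print(m.sum(), np.median(Q,0) if len(Q) else 0)
for lo in np.arange(.095,.16,.006):
    q=Q[(Q[:,2]>=lo)&(Q[:,2]<lo+.006)]
    if len(q): print(round(lo,3),len(q),"x",q[:,0].min().round(4),"y",q[:,1].min().round(4),q[:,1].max().round(4))
k=(x>.48)&(x<.58)&(y>-.08)&(y<0)&(z>.075)&(z<.085); print("knob",k.sum(),cv2.minEnclosingCircle((P[k][:,:2]*1000).astype(np.float32)))
for n,X in dict(spear=[.664,-.0635,.039],sword=[.687,.016,.039],noz=[.656,.024,.1],knob=[.53,-.037,.08]).items(): print(n,proj("wrist",np.array(X)).round(1))
```

```text
tray_knob 0.89 [233.4 263.8] [ 0.529  -0.0388  0.08  ]
spearman 0.82 [202.6 326.4] [ 0.6611 -0.0687  0.039 ]
0 0
knob 227 ((526.705322265625, -39.371490478515625), 10.09285831451416)
spear [207.3 329.1]
sword [259.6 348.8]
noz [271.1 370.8]
knob [237.5 266.1]
```

View pics/w1.png

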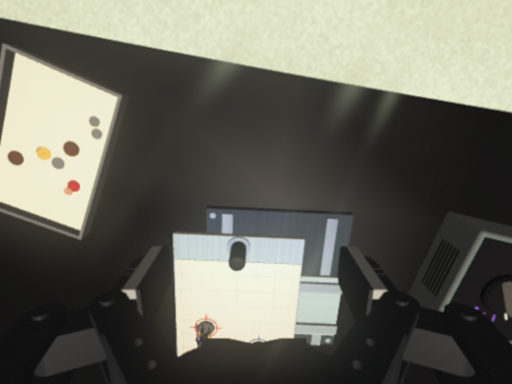

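The wrist view (forward is down) shows the knob at (237,256), the spearman at (205,327), and the nozzle hidden by the gripper. I'll refine the nozzle position from the cap circles.

Run:
```python
from h import *
from scipy.optimize import minimize
for cam in("top","scene"):
    p,d=snapshot(cam);P=cloud(cam,d);x,y,z=P[...,0],P[...,1],P[...,2]
    m=(np.hypot(x-.656,y-.024)<.04)&(z>.252)&(z<.27); Q=P[m][:,:2]*1000
    f=lambda c:-np.sum(1/(1+np.exp((np.hypot(*(Q-c).T)-24)/1.0)))
    r=min((minimize(f,[656+a,24+b],method="Nelder-Mead") for a in(-6,0,6) for b in(-6,0,6)),key=lambda r:r.fun)
    print(cam,len(Q),r.x,r.fun,"mean",Q.mean(0),"z",P[m][:,2].mean())
    # finned head / cone points below cap
    for lo in np.arange(.1,.25,.015):
        m=(np.hypot(x-.656,y-.024)<.035)&(z>=lo)&(z<lo+.015); 
        if m.sum()>2: q=P[m]; print("  z",round(lo,3),m.sum(),"xmax",q[:,0].max().round(4),"y",q[:,1].min().round(4),q[:,1].max().round(4))
```

```text
top 198 [655.92412004  23.72539388] -174.22951865616764 mean [657.11879966  23.69865323] z 0.2601475625785002
  z 0.145 7 xmax 0.6455 y 0.0098 0.0393
  z 0.175 13 xmax 0.6569 y 0.0027 0.0347
  z 0.19 12 xmax 0.6497 y 0.0058 0.0439
  z 0.205 12 xmax 0.6486 y 0.0054 0.0399
  z 0.22 8 xmax 0.6431 y 0.0083 0.0362
  z 0.235 5 xmax 0.6388 y 0.0108 0.0385
scene 256 [657.61955424  23.92834525] -215.22094491500192 mean [660.4956373   23.42926889] z 0.2610361769245926
  z 0.1 4 xmax 0.6606 y 0.0208 0.0239
  z 0.13 5 xmax 0.6723 y 0.0151 0.0234
  z 0.145 21 xmax 0.6746 y 0.0061 0.0415
  z 0.16 17 xmax 0.6747 y 0.006 0.0228
  z 0.175 22 xmax 0.6758 y 0.0029 0.0453
  z 0.19 24 xmax 0.6763 y 0.0028 0.0448
  z 0.205 30 xmax 0.6768 y 0.0053 0.044
  z 0.22 29 xmax 0.6759 y 0.005 0.0454
  z 0.235 24 xmax 0.6777 y 0.0025 0.0471
```

>>> drive_tool --jaw '[1,1,1,1,1,1,1,1]' --slide '[[3.5,-0.2,-1],[3.5,-0.2,-2],[3.5,-0.1,-3],[0,0,-3.4],[0,0,-3],[0,0,-3],[0,0,-2],[0,0,-1]]' --rot '[[0,0,7],[0,0,7],[0,0,6.6],[0,0,0],[0,0,0],[0,0,0],[0,0,0],[0,0,0]]'

```text
time_s: 4.75
eef_pos: [0.5274, -0.0398, 0.1188]
ee_rot: [[-0.868, -0.496, -0.002], [-0.496, 0.868, 0.0], [0.002, 0.001, -1.0]]
contact_force: [-0.2, -0.3, -0.1]
opening: 0.0857
gripper_force: 0.0
```

>>> drive_tool --jaw '[-1,-1,-1,-1,-1,-1]' --slide '[[0,0,0],[0,0,0],[0,0,0],[0,0,0],[0,0,0],[0,0,0]]' --rot '[[0,0,0],[0,0,0],[0,0,0],[0,0,0],[0,0,0],[0,0,0]]'

```text
time_s: 5.5
eef_pos: [0.5286, -0.0388, 0.1208]
ee_rot: [[-0.867, -0.498, 0.001], [-0.498, 0.867, 0.0], [-0.001, -0.0, -1.0]]
contact_force: [-1.5, 0.9, 6.6]
opening: 0.0188
gripper_force: 58.4
```

>>> drive_tool --jaw '[-1,-1,-1,-1,-1,-1,-1,-1]' --slide '[[-0.05,0.5,0],[-0.1,1.1,0],[-0.1,1.4,0],[-0.1,1.4,0],[-0.1,1.4,0],[-0.1,1.4,0],[-0.1,1.1,0],[-0.1,0.43,0]]' --rot '[[0,0,0],[0,0,0],[0,0,0],[0,0,0],[0,0,0],[0,0,0],[0,0,0],[0,0,0]]'

```text
time_s: 6.5
eef_pos: [0.5217, 0.0488, 0.1208]
ee_rot: [[-0.867, -0.498, 0.002], [-0.498, 0.867, -0.001], [-0.002, -0.002, -1.0]]
contact_force: [0.5, -1.5, 4.8]
opening: 0.0183
gripper_force: 58.4
```

>>> drive_tool --jaw '[-1,-1,-1]' --slide '[[0,0,0],[0,0,0],[0,0,0]]' --rot '[[0,0,0],[0,0,0],[0,0,0]]'

```text
time_s: 6.88
eef_pos: [0.5217, 0.049, 0.1208]
ee_rot: [[-0.867, -0.498, 0.002], [-0.498, 0.867, 0.001], [-0.003, 0.0, -1.0]]
contact_force: [-0.9, 1.0, 5.8]
opening: 0.0183
gripper_force: 58.6
```

```bash
cat > tray.py <<'E'
from h import *
import sys
a=np.deg2rad(6.77);Rz=np.array([[np.cos(a),-np.sin(a)],[np.sin(a),np.cos(a)]])
for cam in("top","scene"):
    p,d=snapshot(cam);save(sys.argv[1]+cam,p);P=cloud(cam,d);x,y,z=P[...,0],P[...,1],P[...,2]
    m=(x>.4)&(x<.85)&(y>-.2)&(y<.22)&(z>.03)&(z<.047)&(p.min(-1)>110)
    m=cv2.morphologyEx(m.astype(np.uint8),cv2.MORPH_OPEN,np.ones((5,5)))>0
    r=cv2.minAreaRect((P[m][:,:2]*1000).astype(np.float32));print(cam,r)
    for n in("spearman","swordsman"):
        for r in spot_point(cam,n)[:1]: print(n,round(r["confidence"],2),np.round(r["uv"],1),at_z(cam,r["uv"],.039).round(4))
    for r in spot_point(cam,"nozzle_tip")[:1]: print("noz",r["uv"],at_z(cam,r["uv"],.1))
print("noz uv scene",proj("scene",np.array([.6565,.0238,.1])),"below",proj("scene",np.array([.6565,.0238,.039])))
s=get_state();print(s["time_s"],s["eef_pos"])
E
python3 tray.py a
python3 - <<'E'
import cv2
b=cv2.imread("pics/ascene.png")[180:270,210:330]
cv2.imwrite("pics/ac.png",cv2.resize(b,None,fx=6,fy=6,interpolation=cv2.INTER_CUBIC))
E
```

```text
top ((623.1329345703125, 59.43101119995117), (229.615234375, 169.6569061279297), 7.020064830780029)
swordsman 0.6 [231.  155.2] [0.6817 0.0902 0.039 ]
scene ((621.6226806640625, 59.91923904418945), (232.1326141357422, 169.58340454101562), 6.845705986022949)
spearman 0.37 [268.5 235.6] [0.6545 0.0182 0.039 ]
swordsman 0.58 [296.8 241.6] [0.6689 0.1018 0.039 ]
noz [268.8, 225.1] [0.65534557 0.01760503 0.1       ]
noz uv scene [270.97437353 225.57778837] below [270.36192966 236.31608779]
7.275 [0.52167531 0.04893167 0.12077442]
```

View pics/ac.png

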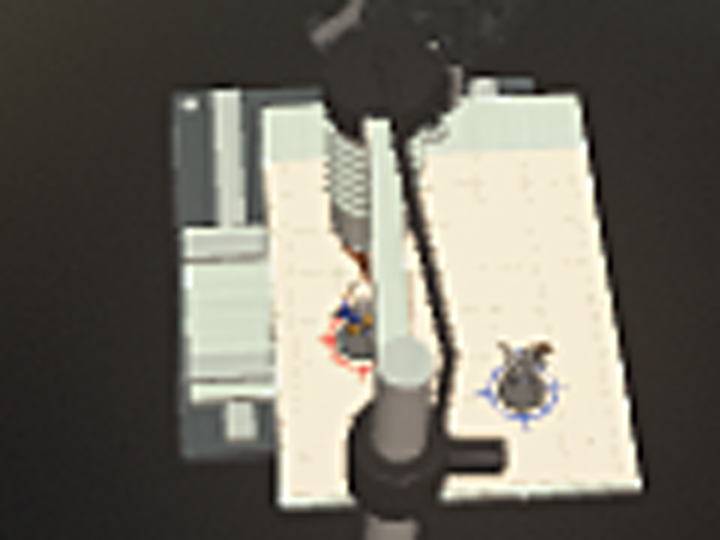

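The scene crop shows the red ring centred at about (361,340). The point below the nozzle projects to (362,338), so the spearman is centred to within 1–2 mm. I'll nudge it +1 mm in y, release, and go to the dial.

>>> drive_tool --jaw '[-1,-1,-1,1,1,1,1,1]' --slide '[[0,0.1,0],[0,0,0],[0,0,0],[0,0,0],[0,0,0],[0,0,0],[0,0,1],[0,0,4]]' --rot '[[0,0,0],[0,0,0],[0,0,0],[0,0,0],[0,0,0],[0,0,0],[0,0,0],[0,0,0]]'

```text
time_s: 8.28
eef_pos: [0.5188, 0.0494, 0.1688]
ee_rot: [[-0.867, -0.498, -0.006], [-0.498, 0.867, 0.0], [0.005, 0.003, -1.0]]
contact_force: [0.9, 0.4, -0.2]
opening: 0.0855
gripper_force: 0.0
```

```bash
python3 tray.py b; python3 -c "
from workcell import *
s=get_state();print(s['opening'],s['eef_pos'],s['q'])"
```

```text
top ((623.6588134765625, 59.254817962646484), (230.50535583496094, 168.50143432617188), 6.637576580047607)
swordsman 0.49 [227.4 156.4] [0.6774 0.1029 0.039 ]
scene ((621.1344604492188, 59.84857177734375), (232.01502990722656, 169.20826721191406), 6.887216567993164)
spearman 0.62 [270.  237.7] [0.6612 0.023  0.039 ]
swordsman 0.55 [298.1 242.6] [0.6719 0.1056 0.039 ]
noz [267.1, 227.3] [0.6628584  0.01319477 0.1       ]
noz uv scene [270.97437353 225.57778837] below [270.36192966 236.31608779]
8.675 [0.51995693 0.04943516 0.16896244]
0.08537693531499606 [0.51995693 0.04943516 0.16896244] [-1.53308170e+00  2.03788781e+01 -1.80179366e+01  5.17248762e+01
  6.84756415e-03 -3.13853712e+01]
```

Run:
```python
from h import *
for cam in("top","scene"):
    p,d=snapshot(cam);P=cloud(cam,d);x,y,z=P[...,0],P[...,1],P[...,2]
    m=(x>.49)&(x<.55)&(y>.02)&(y<.08)&(z>.07)&(z<.09)
    print(cam,"knob",m.sum(), cv2.minEnclosingCircle((P[m][:,:2]*1000).astype(np.float32)) if m.sum()>3 else 0)
    pi=p.astype(int); on=(z>.03)&(z<.05)&(x>.6)&(x<.75)
    blue=on&(pi[...,2]-pi[...,0]>25)&(y>.07)&(y<.14); red=on&(pi[...,0]-pi[...,2]>50)&(pi[...,0]-pi[...,1]>50)&(y>-.02)&(y<.06)
    for n,m in(("blue",blue),("red",red)):
        if m.sum()>3: print(n,m.sum(),cv2.minAreaRect((P[m][:,:2]*1000).astype(np.float32)),P[m][:,:2].min(0),P[m][:,:2].max(0))
```

```text
top knob 0 0
blue 9 ((682.8984375, 100.7746353149414), (31.909387588500977, 16.63713264465332), 79.50003814697266) [0.67181171 0.08641394] [0.69266061 0.11797809]
scene knob 5 ((524.0860595703125, 55.31366729736328), 4.767031192779541)
blue 21 ((679.4109497070312, 101.65596008300781), (31.943166732788086, 31.683609008789062), 58.80978775024414) [0.65934982 0.08210299] [0.69382075 0.11714388]
red 17 ((662.7913208007812, 12.840119361877441), (33.67575454711914, 13.85524845123291), 31.719573974609375) [0.64553216 0.00209445] [0.67591644 0.0264016 ]
```

>>> drive_tool --jaw '[1,1,1,1,1,1,1,1]' --slide '[[0,1,4],[0,4,0],[0,5,0],[0,5,0],[0,4.8,0],[0,3,0],[0,1,0],[0,0,0]]' --rot '[[0,0,0],[0,0,0],[0,0,0],[0,0,0],[0,0,0],[0,0,0],[0,0,0.4],[0,0,0]]'

```text
time_s: 9.78
eef_pos: [0.5206, 0.2873, 0.2094]
ee_rot: [[-0.864, -0.504, -0.001], [-0.504, 0.864, -0.001], [0.001, -0.0, -1.0]]
contact_force: [0.4, 0.4, 0.1]
opening: 0.0855
gripper_force: 0.0
```

Run:
```python
from h import *
s=get_state();print(s["eef_pos"],s["q"])
p,d=snapshot("wrist");save("w2",p);P=cloud("wrist",d);x,y,z=P[...,0],P[...,1],P[...,2]
m=(np.hypot(x-.52,y-.288)<.04)&(z>.1)&(z<.115); print(m.sum(),cv2.minAreaRect((P[m][:,:2]*1000).astype(np.float32)) if m.sum()>5 else 0)
for r in spot_point("wrist","wing")[:2]: print(r,at_z("wrist",r["uv"],.077))
```

```text
[0.52056514 0.28725155 0.20939262] [ 2.27885155e+01  2.62563779e+01 -2.47637540e+00  6.13285353e+01
 -2.45412354e-02 -7.49785040e+00]
1014 ((517.7810668945312, 288.10430908203125), (45.56557846069336, 9.707091331481934), 30.08400535583496)
{'uv': [261.0, 212.2], 'confidence': 0.98} [0.51926685 0.29139339 0.077     ]
```

View pics/w2.png

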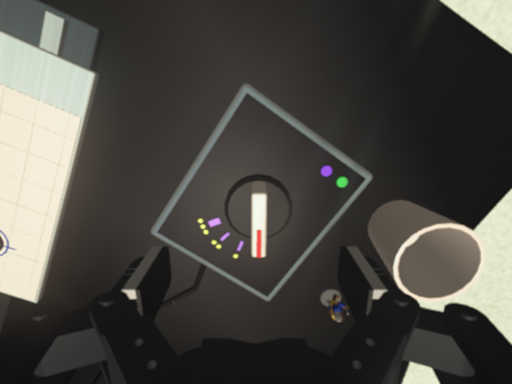

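The wrist view shows the wing at (259,226) aligned with the tool, with the red pointer end forward. Now I'll descend and grip.

>>> drive_tool --jaw '[1,1,1,0,-1,-1,-1,-1]' --slide '[[-0.1,0.05,-2],[0,0,-2],[0,0,-1.5],[0,0,0],[0,0,0],[0,0,0],[0,0,0],[0,0,0]]' --rot '[[0,0,0],[0,0,0],[0,0,0],[0,0,0],[0,0,0],[0,0,0],[0,0,0],[0,0,0]]'

```text
time_s: 10.88
eef_pos: [0.5194, 0.2895, 0.1558]
ee_rot: [[-0.863, -0.505, -0.001], [-0.505, 0.863, 0.004], [-0.002, 0.004, -1.0]]
contact_force: [-2.1, 4.8, 3.8]
opening: 0.0087
gripper_force: 59.4
```

>>> drive_tool --jaw '[-1,-1,-1]' --slide '[[0,0,0],[0,0,0],[0,0,0]]' --rot '[[0,0,0],[0,0,0],[0,0,0]]'

```text
time_s: 11.25
eef_pos: [0.5194, 0.2895, 0.1559]
ee_rot: [[-0.863, -0.505, -0.0], [-0.505, 0.863, 0.004], [-0.002, 0.004, -1.0]]
contact_force: [-2.5, 3.7, 4.1]
opening: 0.0086
gripper_force: 59.4
```

>>> drive_tool --jaw '[-1,-1,-1,-1,-1,-1,-1,-1]' --slide '[[0,0,0],[0,0,0],[0,0,0],[0,0,0],[0,0,0],[0,0,0],[0,0,0],[0,0,0]]' --rot '[[0,0,-10],[0,0,-10],[0,0,-10],[0,0,-10],[0,0,-10],[0,0,-10],[0,0,-10],[0,0,0]]'

```text
time_s: 12.25
eef_pos: [0.5193, 0.2895, 0.1559]
ee_rot: [[-0.77, 0.638, -0.0], [0.638, 0.77, 0.004], [0.003, 0.003, -1.0]]
contact_force: [-2.6, 3.4, 5.0]
opening: 0.0089
gripper_force: 59.5
```

```bash
cat > dial.py <<'E'
from h import *
s=get_state();T=np.array(s["ee_rot"]);yw=np.degrees(np.arctan2(T[1,0],T[0,0]))%360
print(s["time_s"],np.round(s["eef_pos"],4),"tool yaw",yw,"dial by tool",np.deg2rad(210.28-yw),"torque",np.round(s["torque"],2),np.round(s["contact_force"],1),s["opening"])
p,d=snapshot("wrist");save("w3",p);P=cloud("wrist",d);x,y,z=P[...,0],P[...,1],P[...,2]
m=(np.hypot(x-.52,y-.288)<.035)&(z>.09)&(z<.115)&(p.min(-1)>120); print(m.sum(),cv2.minAreaRect((P[m][:,:2]*1000).astype(np.float32)) if m.sum()>5 else 0)
E
python3 dial.py
```

```text
12.25 [0.5193 0.2895 0.1559] tool yaw 140.39219249677024 dial by tool 1.219772347931357 torque [0.77 0.68 0.19] [-2.6  3.4  5. ] 0.008907701337103313
2526 ((518.3698120117188, 291.4518737792969), (22.369152069091797, 45.76012420654297), 61.87517166137695)
```

View pics/w3.png

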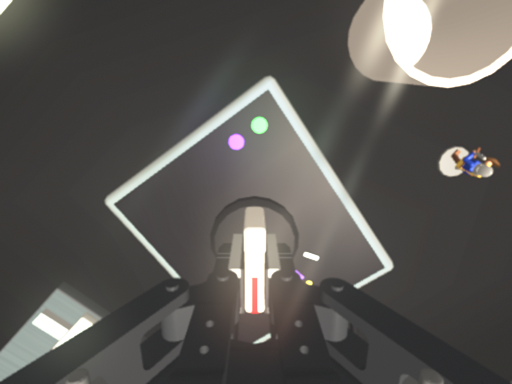

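The wing is aligned with the fingers at about 1.22 rad, the third click. I'll hold about 2 s in total, turn it back to off and release.

>>> drive_tool --jaw '[-1,-1,-1,-1,-1,-1,-1,-1]' --slide '[[0,0,0],[0,0,0],[0,0,0],[0,0,0],[0,0,0],[0,0,0],[0,0,0],[0,0,0]]' --rot '[[0,0,0],[0,0,0],[0,0,0],[0,0,0],[0,0,0],[0,0,0],[0,0,0],[0,0,0]]'

```text
time_s: 13.3
eef_pos: [0.5193, 0.2894, 0.1558]
ee_rot: [[-0.771, 0.637, -0.0], [0.637, 0.771, 0.004], [0.003, 0.002, -1.0]]
contact_force: [-3.7, 4.9, 3.9]
opening: 0.0088
gripper_force: 59.5
```

>>> drive_tool --jaw '[-1,-1,-1,-1,-1,-1,-1]' --slide '[[0,0,0],[0,0,0],[0,0,0],[0,0,0],[0,0,0],[0,0,0],[0,0,0]]' --rot '[[0,0,0],[0,0,0],[0,0,0],[0,0,0],[0,0,0],[0,0,0],[0,0,0]]'

```text
time_s: 14.18
eef_pos: [0.5193, 0.2895, 0.1559]
ee_rot: [[-0.771, 0.637, -0.0], [0.637, 0.771, 0.004], [0.003, 0.003, -1.0]]
contact_force: [-3.4, 4.9, 4.1]
opening: 0.009
gripper_force: 59.5
```

>>> drive_tool --jaw '[-1,-1,-1,-1,-1,-1,-1,-1]' --slide '[[0,0,0],[0,0,0],[0,0,0],[0,0,0],[0,0,0],[0,0,0],[0,0,0],[0,0,0]]' --rot '[[0,0,10],[0,0,10],[0,0,10],[0,0,10],[0,0,10],[0,0,10],[0,0,10],[0,0,0]]'

```text
time_s: 15.18
eef_pos: [0.5194, 0.2895, 0.1558]
ee_rot: [[-0.862, -0.506, -0.0], [-0.506, 0.862, 0.004], [-0.002, 0.004, -1.0]]
contact_force: [-2.9, 4.6, 4.4]
opening: 0.0089
gripper_force: 59.5
```

>>> drive_tool --jaw '[1,1,1,1,1,1,1,1]' --slide '[[0,0,0],[0,0,0],[0,0,0],[0,0,0],[0,0,1],[0,0,2.5],[0,0,2],[0,0,0]]' --rot '[[0,0,0],[0,0,0],[0,0,0],[0,0,0],[0,0,0],[0,0,0],[0,0,0],[0,0,0]]'

```text
time_s: 16.18
eef_pos: [0.5212, 0.2885, 0.2124]
ee_rot: [[-0.864, -0.504, 0.004], [-0.504, 0.864, 0.002], [-0.005, -0.001, -1.0]]
contact_force: [0.2, -0.1, -0.1]
opening: 0.0855
gripper_force: 0.0
```

Run:
```python
from h import *
s=get_state();print(s["time_s"],s["eef_pos"],s["opening"])
p,d=snapshot("wrist");P=cloud("wrist",d);x,y,z=P[...,0],P[...,1],P[...,2]
m=(np.hypot(x-.52,y-.288)<.04)&(z>.1)&(z<.115); print(m.sum(),cv2.minAreaRect((P[m][:,:2]*1000).astype(np.float32)))
```

```text
16.175 [0.5211572  0.2884537  0.21235251] 0.08549607230982122
977 ((516.799072265625, 288.3691101074219), (45.708309173583984, 9.639717102050781), 29.993375778198242)
```

The dial is back at off (30.0°). Returning to the knob.

>>> drive_tool --jaw '[1,1,1,1,1,1,1,1]' --slide '[[0,-3,0],[0,-4,0],[0,-5,0],[0,-5,0],[0,-4,0],[0.1,-2,0],[0.1,-0.8,0],[0,0,0]]' --rot '[[0,0,0],[0,0,0],[0,0,0],[0,0,0],[0,0,0],[0,0,0],[0,0,0],[0,0,0]]'

```text
time_s: 17.23
eef_pos: [0.5215, 0.0499, 0.2094]
ee_rot: [[-0.864, -0.503, -0.001], [-0.503, 0.864, 0.0], [0.001, 0.001, -1.0]]
contact_force: [0.4, 1.5, -0.8]
opening: 0.0853
gripper_force: 0.0
```

```bash
python3 - <<'E'
from h import *
s=get_state();print(s["time_s"],s["eef_pos"])
p,d=snapshot("wrist");P=cloud("wrist",d);x,y,z=P[...,0],P[...,1],P[...,2]
m=(np.hypot(x-.522,y-.05)<.03)&(z>.075)&(z<.085); print(m.sum(),cv2.minEnclosingCircle((P[m][:,:2]*1000).astype(np.float32)))
E
python3 tray.py c
```

```text
17.225 [0.52153733 0.04992734 0.20936572]
549 ((521.6806640625, 49.186214447021484), 9.987977027893066)
top ((623.2905883789062, 56.2670783996582), (230.21734619140625, 162.86448669433594), 6.779228210449219)
swordsman 0.65 [240.5 198.1] [0.5289 0.0554 0.039 ]
scene ((621.0213012695312, 59.99271774291992), (233.32139587402344, 169.4441375732422), 6.876222610473633)
spearman 0.49 [270.4 235.2] [0.6527 0.0237 0.039 ]
swordsman 0.62 [123.3 212.4] [ 0.6025 -0.4316  0.039 ]
noz [267.3, 226.3] [0.65955991 0.01358583 0.1       ]
noz uv scene [270.97437353 225.57778837] below [270.36192966 236.31608779]
17.675 [0.5217849  0.05029874 0.20996345]
```

>>> drive_tool --jaw '[1,1,1,1,-1,-1,-1,-1]' --slide '[[0,-0.05,-3],[0,0,-3],[0,0,-2],[0,0,-0.9],[0,0,0],[0,0,0],[0,0,0],[0,0,0]]' --rot '[[0,0,0],[0,0,0],[0,0,0],[0,0,0],[0,0,0],[0,0,0],[0,0,0],[0,0,0]]'

```text
time_s: 18.68
eef_pos: [0.5224, 0.0494, 0.1218]
ee_rot: [[-0.864, -0.504, 0.002], [-0.504, 0.864, 0.0], [-0.001, -0.001, -1.0]]
contact_force: [-0.1, 0.1, 2.6]
opening: 0.0183
gripper_force: 58.4
```

>>> drive_tool --jaw '[-1,-1,-1]' --slide '[[0,0,0],[0,0,0],[0,0,0]]' --rot '[[0,0,0],[0,0,0],[0,0,0]]'

```text
time_s: 19.05
eef_pos: [0.5223, 0.0494, 0.1218]
ee_rot: [[-0.864, -0.504, 0.001], [-0.504, 0.864, 0.0], [-0.001, -0.001, -1.0]]
contact_force: [-1.7, 0.3, 6.0]
opening: 0.0187
gripper_force: 58.4
```

>>> drive_tool --jaw '[-1,-1,-1,-1,-1,-1,-1,-1]' --slide '[[-0.1,-0.4,0],[-0.3,-1.0,0],[-0.4,-1.3,0],[-0.4,-1.3,0],[-0.4,-1.3,0],[-0.4,-1.3,0],[-0.2,-0.9,0],[-0.1,-0.35,0]]' --rot '[[0,0,0],[0,0,0],[0,0,0],[0,0,0],[0,0,0],[0,0,0],[0,0,0],[0,0,0]]'

```text
time_s: 20.05
eef_pos: [0.4995, -0.0301, 0.1217]
ee_rot: [[-0.864, -0.503, 0.002], [-0.503, 0.864, 0.0], [-0.002, -0.001, -1.0]]
contact_force: [2.2, 2.1, 6.1]
opening: 0.0181
gripper_force: 58.8
```

>>> drive_tool --jaw '[-1,-1,-1]' --slide '[[0,0,0],[0,0,0],[0,0,0]]' --rot '[[0,0,0],[0,0,0],[0,0,0]]'

```text
time_s: 20.42
eef_pos: [0.4994, -0.0303, 0.1218]
ee_rot: [[-0.864, -0.503, 0.002], [-0.503, 0.864, -0.002], [-0.001, -0.002, -1.0]]
contact_force: [2.0, -0.4, 6.1]
opening: 0.0185
gripper_force: 58.9
```

```bash
python3 tray.py d
python3 - <<'E'
from h import *
p,d=snapshot("scene");P=cloud("scene",d);x,y,z=P[...,0],P[...,1],P[...,2];pi=p.astype(int)
m=(z>.03)&(z<.05)&(x>.6)&(x<.75)&(pi[...,0]-pi[...,2]>50)&(pi[...,0]-pi[...,1]>50)&(y>-.1)&(y<-.02)
print("red",m.sum(),cv2.minAreaRect((P[m][:,:2]*1000).astype(np.float32)),P[m][:,:2].min(0),P[m][:,:2].max(0))
b=cv2.imread("pics/dscene.png")[180:270,210:330]
cv2.imwrite("pics/dc.png",cv2.resize(b,None,fx=6,fy=6,interpolation=cv2.INTER_CUBIC))
E
```

```text
top ((642.3566284179688, -14.968002319335938), (148.09103393554688, 170.05242919921875), 6.678369522094727)
spearman 0.36 [276.3 166.2] [ 0.6421 -0.07    0.039 ]
swordsman 0.37 [250.9 161.8] [0.6579 0.0196 0.039 ]
noz [249.7, 162.9] [0.64203374 0.0220171  0.1       ]
scene ((602.7591552734375, -42.060997009277344), (230.32034301757812, 119.8564682006836), 6.500119686126709)
spearman 0.48 [240.4 227.2] [ 0.6313 -0.0675  0.039 ]
swordsman 0.44 [268.2 234.9] [0.6522 0.0172 0.039 ]
noz [269.4, 229.0] [0.66793967 0.01991164 0.1       ]
noz uv scene [270.97437353 225.57778837] below [270.36192966 236.31608779]
20.825 [ 0.49941094 -0.0302739   0.12174814]
red 31 ((633.5679321289062, -58.58574676513672), (33.358802795410156, 32.96495819091797), 52.116661071777344) [ 0.61792135 -0.08049097] [ 0.65535331 -0.04128893]
```

View pics/dc.png

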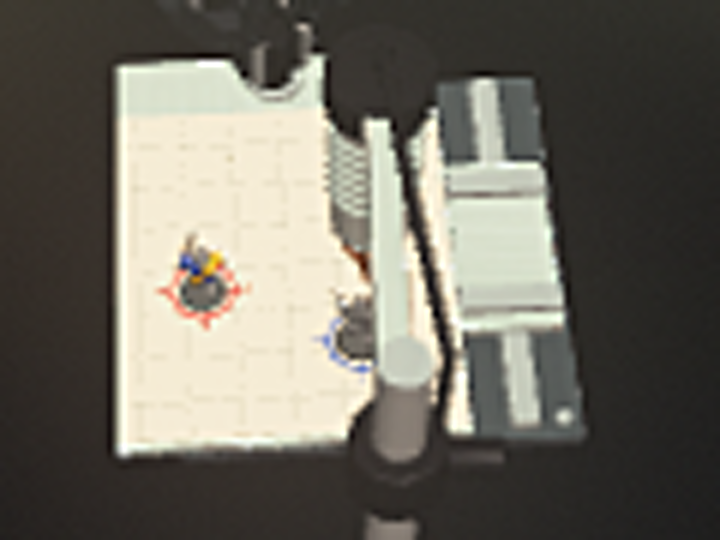

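The blue ring's left tick is at (318,340), about 5 crop px left of where the spearman's red tick was. I'll nudge +2 mm in y, release, and go to the dial.

>>> drive_tool --jaw '[-1,-1,-1,1,1,1,1,1]' --slide '[[0,0.2,0],[0,0,0],[0,0,0],[0,0,0],[0,0,0],[0,0,0],[0,0,1],[0,0,4]]' --rot '[[0,0,0],[0,0,0],[0,0,0],[0,0,0],[0,0,0],[0,0,0],[0,0,0],[0,0,0]]'

```text
time_s: 21.88
eef_pos: [0.4968, -0.0268, 0.1698]
ee_rot: [[-0.864, -0.504, -0.005], [-0.504, 0.864, 0.001], [0.004, 0.004, -1.0]]
contact_force: [0.8, 0.0, 0.6]
opening: 0.0855
gripper_force: 0.0
```

>>> drive_tool --jaw '[1,1,1,1,1,1,1,1]' --slide '[[0,0,3.8],[0.2,5,0],[0.4,5.5,0],[0.4,5.7,0],[0.4,5.5,0],[0.4,5,0],[0.2,4,0],[0,1.1,0]]' --rot '[[0,0,0],[0,0,0],[0,0,0],[0,0,0],[0,0,0],[0,0,0],[0,0,0],[0,0,0]]'

```text
time_s: 22.88
eef_pos: [0.5187, 0.2931, 0.2094]
ee_rot: [[-0.862, -0.506, 0.001], [-0.506, 0.862, 0.0], [-0.001, -0.0, -1.0]]
contact_force: [-0.2, 0.7, -0.2]
opening: 0.0854
gripper_force: 0.0
```

Run:
```python
from h import *
p,d=snapshot("scene");P=cloud("scene",d);x,y,z=P[...,0],P[...,1],P[...,2];pi=p.astype(int)
m=(z>.03)&(z<.05)&(x>.6)&(x<.75)&(pi[...,0]-pi[...,2]>50)&(pi[...,0]-pi[...,1]>50)&(y>-.1)&(y<-.02)
print("red",m.sum(),cv2.minAreaRect((P[m][:,:2]*1000).astype(np.float32)),P[m][:,:2].min(0),P[m][:,:2].max(0))
for cam in("top","scene"):
    p,d=snapshot(cam);P=cloud(cam,d);x,y,z=P[...,0],P[...,1],P[...,2]
    m=(x>.4)&(x<.85)&(y>-.2)&(y<.22)&(z>.03)&(z<.047)&(p.min(-1)>110)
    m=cv2.morphologyEx(m.astype(np.uint8),cv2.MORPH_OPEN,np.ones((5,5)))>0
    print(cam,cv2.minAreaRect((P[m][:,:2]*1000).astype(np.float32)))
    m=(np.hypot(x-.499,y+.028)<.03)&(z>.07)&(z<.09); print("knob",m.sum(),cv2.minEnclosingCircle((P[m][:,:2]*1000).astype(np.float32)) if m.sum()>3 else 0)
s=get_state();print(s["time_s"],s["eef_pos"],s["ee_rot"])
```

```text
red 26 ((636.387939453125, -57.94623565673828), (38.894134521484375, 27.132732391357422), 89.85276794433594) [ 0.62279158 -0.07738969] [ 0.64993941 -0.03848892]
top ((600.4717407226562, -17.750167846679688), (230.219482421875, 169.73049926757812), 6.7232770919799805)
knob 25 ((501.15606689453125, -29.921463012695312), 9.612529754638672)
scene ((602.1710205078125, -42.09857940673828), (231.28964233398438, 120.32959747314453), 6.591639518737793)
knob 37 ((500.5946350097656, -30.057313919067383), 10.603611946105957)
23.025 [0.51868048 0.29048729 0.20905593] [[-8.63706892e-01 -5.03994438e-01 -1.03960089e-04]
 [-5.03994232e-01  8.63706693e-01 -7.50319953e-04]
 [ 4.67948108e-04 -5.95661230e-04 -9.99999713e-01]]
```

The swordsman's position from knob and tray is about (0.658, 0.023), against the nozzle at (0.657, 0.024), so he is centred. Now the dial.

>>> drive_tool --jaw '[1,1,1,0,-1,-1,-1,-1]' --slide '[[0.05,-0.15,-2],[0,0,-2],[0,0,-1.4],[0,0,0],[0,0,0],[0,0,0],[0,0,0],[0,0,0]]' --rot '[[0,0,0],[0,0,0],[0,0,0],[0,0,0],[0,0,0],[0,0,0],[0,0,0],[0,0,0]]'

```text
time_s: 24.02
eef_pos: [0.5195, 0.2899, 0.1557]
ee_rot: [[-0.864, -0.504, 0.001], [-0.504, 0.864, 0.001], [-0.001, 0.001, -1.0]]
contact_force: [-1.9, 1.3, 3.6]
opening: 0.0088
gripper_force: 59.2
```

>>> drive_tool --jaw '[-1,-1,-1]' --slide '[[0,0,0],[0,0,0],[0,0,0]]' --rot '[[0,0,0],[0,0,0],[0,0,0]]'

```text
time_s: 24.4
eef_pos: [0.5195, 0.2899, 0.1557]
ee_rot: [[-0.864, -0.504, 0.001], [-0.504, 0.864, 0.001], [-0.001, 0.001, -1.0]]
contact_force: [-1.7, 1.6, 5.8]
opening: 0.009
gripper_force: 59.4
```

>>> drive_tool --jaw '[-1,-1,-1,-1,-1,-1,-1,-1]' --slide '[[0,0,0],[0,0,0],[0,0,0],[0,0,0],[0,0,0],[0,0,0],[0,0,0],[0,0,0]]' --rot '[[0,0,-10],[0,0,-10],[0,0,-10],[0,0,-10],[0,0,-10],[0,0,-10],[0,0,-10],[0,0,0]]'

```text
time_s: 25.4
eef_pos: [0.5194, 0.2896, 0.1557]
ee_rot: [[-0.769, 0.639, 0.001], [0.639, 0.769, 0.0], [-0.0, 0.001, -1.0]]
contact_force: [-2.1, -0.2, 5.4]
opening: 0.009
gripper_force: 59.6
```

```bash
sed -i 's/"w3"/"w4"/' dial.py; python3 dial.py
```

```text
25.4 [0.5194 0.2896 0.1557] tool yaw 140.24853736287275 dial by tool 1.2222796030052614 torque [0.04 0.44 0.2 ] [-2.1 -0.2  5.4] 0.009042815462002167
2529 ((518.3616333007812, 291.5422668457031), (22.397933959960938, 45.95391082763672), 61.7127799987793)
```

View pics/w4.png

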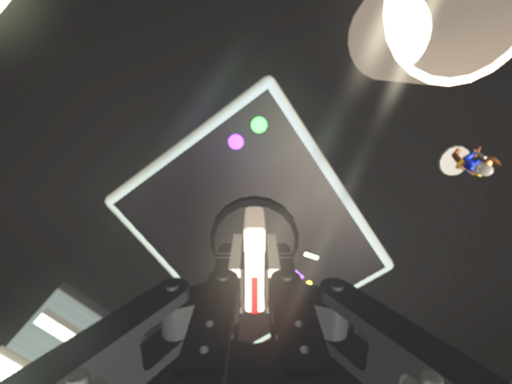

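The wing is aligned with the fingers at 1.22 rad, the same as the first cure. I'll hold briefly and hand in while holding.

>>> drive_tool --jaw '[-1,-1,-1,-1,-1,-1,-1,-1]' --slide '[[0,0,0],[0,0,0],[0,0,0],[0,0,0],[0,0,0],[0,0,0],[0,0,0],[0,0,0]]' --rot '[[0,0,0],[0,0,0],[0,0,0],[0,0,0],[0,0,0],[0,0,0],[0,0,0],[0,0,0]]'

```text
time_s: 26.45
eef_pos: [0.5194, 0.2896, 0.1557]
ee_rot: [[-0.769, 0.639, 0.001], [0.639, 0.769, 0.0], [-0.0, 0.001, -1.0]]
contact_force: [-2.1, 0.6, 6.4]
opening: 0.0086
gripper_force: 59.6
```

```bash
python3 -c "
from workcell import *
print(finish_job())"
```

```text
the job is handed in; nothing more can be done
None
```

Job handed in at 26.5 s: the spearman was cured first for about 2 s at the third click (centred to within about 2 mm by camera estimate) and the dial returned to off, then the swordsman was centred to within about 1–2 mm and the dial is still held at the third click; the hand-in gave no verdict.

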